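Index the chai turntable to its next stop

TASK

Bring the two chai glasses round to the serving side: pull the red spring pin of the turntable up out of its hole, swing the tray anticlockwise (seen from above) and let the pin drop fully home in the very next hole, not the one after, then let go of it. Go by feel and gently: never force the pin against the index ring (keep it under 25 N), keep both glasses standing on the tray, and leave everything else on the platform where it is.

Things in the scene. Friction and masses are not known exactly. Their poses are not given: they have to be found in the camera images.
- stand: fixed foot of the chai turntable: black disc 344 mm across, 12 mm thick; origin at the centre of its underside, on the turntable's upright axis; x axis points at the hole in which the pin starts. On it lies a flat index ring (steel, then brass) 40 mm wide, top 28 mm above the platform, under the pin's path, with holes on a circle of 145 mm radius, each 14 mm wide along the path, 16 mm deep
- start_hole (a point): mouth of the hole where the pin starts, 145 mm from the axis, 28 mm above the platform. Anticlockwise from above come the next hole and, 0.50 rad beyond that, a third. The brass part of the ring is set by hand, so the next hole lies anywhere from 0.75 to 1.05 rad (43 to 60 degrees) after the starting hole and must be found by eye or feel
- turntable (a joint): angle of the revolving steel tray (206 mm across, floor 40 mm, rim 46 mm above the platform) about the stand's axis, rad: 0 at the start, growing anticlockwise from above, stops at -0.30 and 1.75. A level arm on it, 38 mm wide, top 42 mm above the platform, carries the pin 145 mm from the axis. A stiff bearing (0.22 N m) holds the tray where it is left
- index_pin: sprung pin on the tray's arm: red upright cylindrical knob, 26 mm across, 36 mm high, on a 10 mm steel pin with a round tip. Origin at the knob's centre, 74 mm above the platform when home (knob from 56 to 92 mm; the bush below it ends at 52 mm); x axis points away from the tray's axis, z up. Pull it straight up 14 mm to clear a hole; end stop at 22 mm
- knob_top (a point): centre of the knob's top face, 92 mm above the platform when home. The spring pushes the pin down with about 7 N when home and 11 N when it rides on the ring. Let go between holes it rides on the ring, and it drops home in about 0.1 s once it is over a hole, if the fingers leave the knob free to slide down (loosely caged, it can be pushed along)
- pin_lift (a joint): how far the pin is pulled up, m: 0 fully home in a hole, about 0.0135 when its tip rides on the ring, 0.022 at the end stop
- glass_a: cutting-chai glass, 58 mm across and 72 mm high, standing loose on the tray about 50 mm from its axis; origin under its centre (40 mm above the platform)
- glass_b: second glass like glass_a, on the other side of the axis
- kettle: blue plastic electric kettle, 160 mm across and 195 mm high, black handle; origin at the centre of its underside; a bystander
- chai_tray: shallow rectangular steel chai tray, 200 x 280 x 22 mm, empty; origin under its centre; a bystander
- jar: yellow plastic jar with red lid, 90 mm across and 130 mm high; origin under its centre; a bystander
- strainer: steel tea strainer, bowl 72 mm across and 30 mm high with a 115 mm handle along its -x; origin under the bowl; a bystander
- sugar_bowl: small steel bowl, 100 mm across and 50 mm high; origin under its centre; a bystander
- spoon: teaspoon 150 mm long; lies flat; a bystander
Mind the look-alikes: they are no part of the job. Leave any blue look-alike of the glass_b alone.

How it is judged:
On the way, in this order (a step that is already met when the one before it is completed fails the run):
1. the pin is pulled up clear of its starting hole (value of joint pin_lift above 0.0125 m), for 0.05 s.
2. the tray is swung more than 0.3 rad anticlockwise with the pin out of the holes (value of joint turntable above 0.3 rad and value of joint pin_lift above 0.01 m), for 0.05 s.
At the end, for the whole second after the job is handed in: The pin is fully home (lifted less than 2 mm) in the next hole anticlockwise, the tray standing still between 0.68 and 1.12 rad from its start; both glasses stand upright (within 0.15 rad) and at rest on the tray within 85 mm of its axis (value of joint pin_lift below 0.002 m and value of joint turntable between 0.68 and 1.12 rad and velocity of joint turntable between -0.02 and 0.02 rad/s and velocity of joint pin_lift between -0.005 and 0.005 m/s and angle between each of glass_a, glass_b's own z axis and vertical below 0.15 rad and height (world z) of each of glass_a, glass_b above 0.035 m and horizontal distance between each of glass_a, glass_b and stand below 0.085 m and linear speed of each of glass_a, glass_b below 0.02 m/s); the robot touches nothing.
It fails at once if the pin is forced against the index ring or foot with more than 25 N (contact force between index_pin and stand above 25 N).
It fails at once if a glass is tipped more than 0.4 rad (angle between any of glass_a, glass_b's own z axis and vertical above 0.4 rad).
It fails at once if a bystander is moved more than 25 mm (distance of any of kettle, chai_tray, jar, strainer, sugar_bowl, spoon from where it was at the start of the episode above 0.025 m).
It also fails if it takes over 51 s, if anything falls off the work surface, if the arm or the gripper's body presses on something with over 40 N, if the wrist force passes 120 N, or if a joint passes its speed limit or range.

ROBOT

A 6-joint arm with a two-finger parallel gripper is mounted at the origin on the work surface. World frame = base frame: x ahead of the robot, y to its left, z up, the work surface at z = 0. Lengths are in m, angles in rad, forces in N, time in s.
With the tool pointing down it reaches from about 0.35 to 0.85 m from the base axis. Payload 8.1 kg.
Tool frame: the origin (TCP) lies midway between the tips of the shut fingers; the grasp point (between the pads) lies 19 mm behind it; y points along the fingers, z is the direction in which the jaws open and shut, and the axes are right-handed (so a half turn about y gives the same grasp; the last joint's range is limited). The gripper opens to 93 mm and grips with 3 to 60 N. Pads are 15 mm wide; open, the fingers measure 128 mm over their backs; the gripper's body (75 mm by 188 mm) begins 65 mm behind the grasp point.
Start: joints at [-0.085, 0.13, 1.488, -0, 1.523, -0.085], TCP at [0.6, 0, 0.219] pointing down, gripper open.
Joint ranges: [-2.96, 2.96], [-0.89, 2.26], [0.02, 2.5], [-1.34, 4.48], [0, 2.73], [-2.66, 2.66]. Speed limits (rad/s): [2.39, 2.39, 2.79, 3.14, 3.14, 3.14].

INTERFACE

Orientations are given as a 3x3 rotation matrix whose columns are the frame's x, y, z axes.
In Python, from station import arm gives the robot as it stands. The module is installed in compiled form; this text tells all that it offers.
- The arm moves only by the shell command python3 -m crank 'ROWS'. ROWS is JSON, a list of rows, each an object with "delta_pos": the shift along the world's x, y, z in cm, a list of three; "yaw": the turn about the world's z in rad; "grip": the opening, from 0 (shut) to 1 (fully open). A call has 1 to 10 rows; each row is the pose to reach, as a shift and turn from the pose measured when the call began; what a row does not reach only later rows make up. A row lasts 1/8 s, in which the tool goes at most 62.5 mm and 10.7 degrees, less where a joint would pass 70% of its speed; a pose out of reach is approached as far as the arm can. A call with a gripper value outside its range is refused whole. The fingers move at their own pace and stop on an object; the grip force is fixed at half the most. Time passes only in rows, so rows that repeat a pose let the fingers close. It gives the time, the measured TCP pose, the force and the opening at its end, in the units of the state.
- arm.read_state(): the state, without advancing time (a new reading comes with each control period).
- arm.camera(name): name is "scene" or "side" or "wrist"; returns a dict with "img" (480x640x3 uint8, red, green, blue), "fx", "fy", "cx", "cy" (pixels), "k1" (the pictures are not rectified: a ray, as slopes to the right and down, at radius r is drawn at 1 + k1 r^2 times it, then the intrinsics apply), "rvec" (rotation vector, rad) and "tvec" (3), from world to camera coordinates, as OpenCV has them; the wrist camera has in their place "T_tool_cam" (4x4, takes a point from camera to tool coordinates, whose origin is the TCP and whose axes are the tool frame's). Camera axes: x right, y down, z forward; pixel columns grow to the right and rows downward; lengths in m; the calibration is good to about 2 mm. A picture is of the moment at which its call begins: read the wrist's pose just before it. There is no depth.
- arm.sign_off(): hands the job in, once; it reports no verdict.
Trained networks look in a picture, given as the dict that the camera call returned (one of the last four; its "shot" number tells which), for a name from the list of things; names that differ only in an ending like _2 or _b are one class to them, and where a whole thing is asked for, a point or a joint stands for the part that bears it (a point fixed in the world has none). Each returns a list of dicts, best first, with "score" (0 to 1); they miss things now and then, are a little off and sometimes report something else, mostly with a low value. They report only what shows in the picture. A call takes as long as a camera call. They do not tell look-alikes from the thing itself.
- arm.look_for(picture, label): "at" ([column, row] in pixels, amid what is visible of it).
- arm.mark_of(picture, label): "at" ([column, row] in pixels: a listed point, or the origin of a listed thing).
The state is a dict: "clock": time; "joint_positions": joint angles; "qvel": joint speeds; "tau": joint torques, N m; "ee_pos": TCP position; "ee_rot": TCP orientation; "ft_force": force on the tool from outside, world axes, zero at the start; "torque": the same for the moment, N m; "gripper_width": finger opening in m.
Only numpy, scipy, OpenCV 4.12 (cv2) and the standard library are available. Lean on these libraries where they do the work, as an engineer would, in place of code of your own. Each camera call takes 0.05 s, during which the arm holds its last target. There are 200 camera calls.

## Working session

There is one attempt and no reset: what is moved stays moved. The work goes in short steps, Python scripts to look and compute and a shell command to move; the robot and the scene stay as the last step left them, time stands still between calls to the robot, and variables do not carry over. Pictures are saved under pics/ and viewed, about 8 in all and at most 12, crops included, and the job is handed in when it is done.

```bash
mkdir -p pics; cat > h.py <<'E'
import numpy as np, cv2
from station import arm
def K(p): return np.array([[p['fx'],0,p['cx']],[0,p['fy'],p['cy']],[0,0,1.]]),np.array([p['k1'],0,0,0.])
def pose(p,st=None):
    if 'rvec' in p: return cv2.Rodrigues(np.array(p['rvec'],float))[0],np.array(p['tvec'],float).ravel()
    T=np.eye(4);T[:3,:3]=st['ee_rot'];T[:3,3]=st['ee_pos'];M=np.linalg.inv(T@np.array(p['T_tool_cam']))
    return M[:3,:3],M[:3,3]
def at_z(p,uv,z,st=None):
    R,t=pose(p,st);k,d=K(p)
    n=cv2.undistortPoints(np.array([[uv]],float),k,d)[0,0]
    r=R.T@np.array([n[0],n[1],1]);c=-R.T@t
    return c+r*(z-c[2])/r[2]
def proj(p,X,st=None):
    R,t=pose(p,st);k,d=K(p)
    return cv2.projectPoints(np.array(X,float).reshape(-1,1,3),cv2.Rodrigues(R)[0],t,k,d)[0][:,0]
def save(p,n): cv2.imwrite('pics/'+n,p['img'][:,:,::-1])
E
python3 - <<'E'
from h import *
st=arm.read_state();print(st['clock'],st['ee_pos'],st['ee_rot'])
for c in ['scene','side','wrist']:
    s=arm.read_state();p=arm.camera(c);save(p,c+'0.png')
    for l,z in [('knob_top',.092),('index_pin',.074),('stand',0),('start_hole',.028),('glass_a',.04),('kettle',0),('jar',0),('sugar_bowl',0)]:
        for o in arm.mark_of(p,l)[:3]: print(c,l,round(o['score'],2),np.round(o['at']),np.round(at_z(p,o['at'],z,s),3))
E
```

```text
0.0 [5.99457242e-01 4.81926863e-05 2.17604131e-01] [[-3.46470256e-05 -1.78326244e-03  9.99998409e-01]
 [-9.99999987e-01  1.58262309e-04 -3.43648565e-05]
 [-1.58200776e-04 -9.99998397e-01 -1.78326790e-03]]
scene knob_top 0.53 [276. 258.] [0.67  0.004 0.092]
scene knob_top 0.52 [275. 242.] [ 0.644 -0.033  0.092]
scene index_pin 0.42 [275. 247.] [ 0.645 -0.033  0.074]
scene index_pin 0.34 [238. 158.] [ 0.535 -0.33   0.074]
scene start_hole 0.88 [278. 259.] [ 0.645 -0.027  0.028]
scene glass_a 0.91 [303. 215.] [ 0.515 -0.085  0.04 ]
scene glass_a 0.87 [387. 302.] [0.539 0.242 0.04 ]
scene glass_a 0.81 [331. 234.] [0.503 0.01  0.04 ]
scene kettle 0.89 [530. 329.] [0.324 0.501 0.   ]
scene jar 0.63 [181. 227.] [ 0.761 -0.295  0.   ]
scene sugar_bowl 0.57 [297. 355.] [0.767 0.187 0.   ]
side knob_top 0.53 [362. 246.] [ 0.649 -0.027  0.092]
side index_pin 0.53 [363. 253.] [ 0.649 -0.033  0.074]
side index_pin 0.23 [304. 264.] [ 0.482 -0.036  0.074]
side start_hole 0.84 [360. 262.] [ 0.645 -0.024  0.028]
side start_hole 0.74 [361. 254.] [0.66  0.009 0.028]
side glass_a 0.75 [277. 378.] [ 0.355 -0.341  0.04 ]
side glass_a 0.7 [307. 265.] [ 0.494 -0.009  0.04 ]
side glass_a 0.7 [319. 285.] [ 0.51 -0.09  0.04]
side kettle 0.63 [232. 189.] [0.316 0.479 0.   ]
side jar 0.83 [428. 337.] [ 0.743 -0.295  0.   ]
side jar 0.2 [362. 264.] [ 0.657 -0.007 -0.   ]
side sugar_bowl 0.96 [374. 217.] [0.766 0.194 0.   ]
side sugar_bowl 0.37 [309. 177.] [ 0.607  0.484 -0.   ]
wrist knob_top 0.87 [377. 274.] [ 0.649 -0.035  0.092]
wrist index_pin 0.73 [371. 266.] [ 0.646 -0.034  0.074]
wrist glass_a 0.61 [211. 218.] [0.492 0.005 0.04 ]
wrist glass_a 0.59 [457. 307.] [ 0.744 -0.091  0.04 ]
wrist glass_a 0.56 [234. 320.] [ 0.507 -0.105  0.04 ]
wrist sugar_bowl 0.64 [480.  30.] [0.759 0.188 0.   ]
```

View pics/scene0.png

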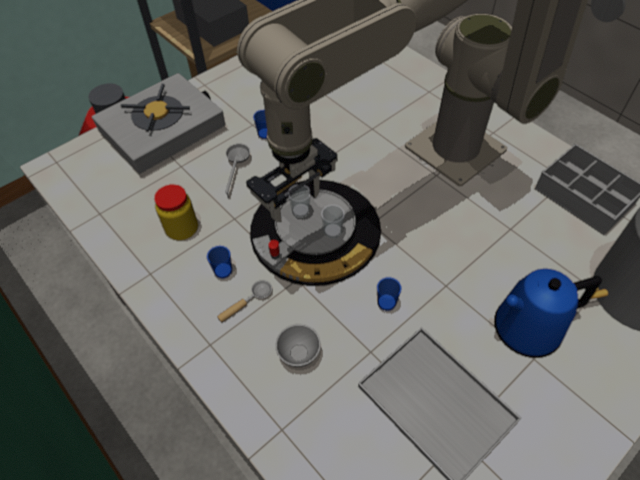

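View pics/wrist0.png

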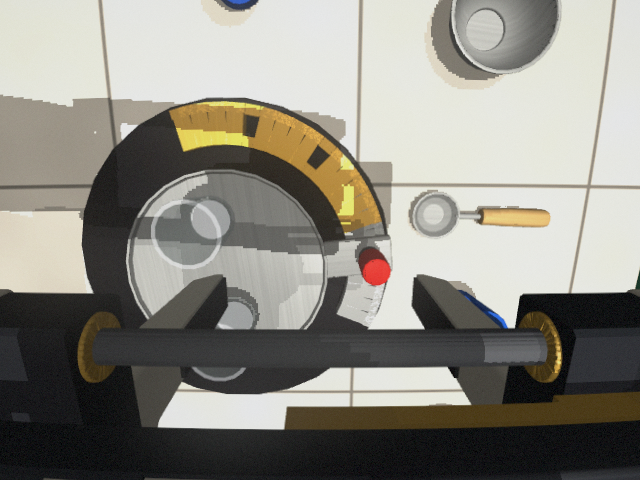

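View pics/side0.png

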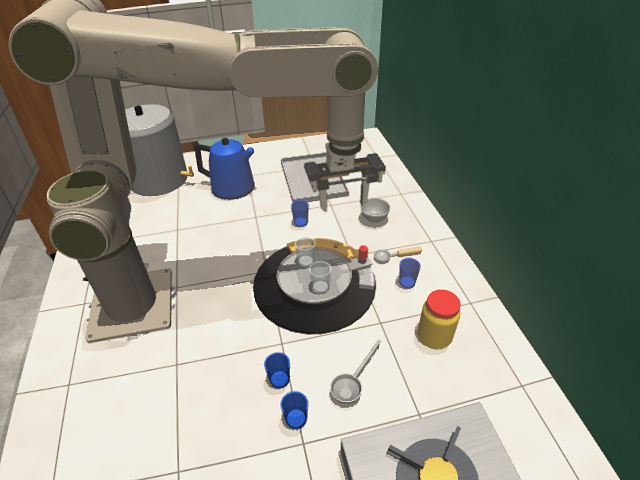

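The images show the red knob at wrist (375,268). The brass ring has two dark holes, at about (318,157) for the next one and (252,126) for the third. The clear glasses stand on the tray, and the blue ones are look-alikes. Next I'll fit the axis and the hole angles.

```bash
python3 - <<'E'
from h import *
from scipy.optimize import least_squares
s=arm.read_state();p=arm.camera('wrist');g=cv2.cvtColor(p['img'],cv2.COLOR_RGB2GRAY)
W=lambda u,z:at_z(p,u,z,s)
disc=np.array([W(u,.012)[:2] for u in [(82,240),(95,180),(110,150),(100,300),(240,394),(190,387)]])
rim=np.array([W(u,.046)[:2] for u in [(127,250),(150,198),(222,170),(290,195),(320,228),(326,262)]])
for P,r in((disc,.172),(rim,.103)):
    f=least_squares(lambda c:np.hypot(*(P-c).T)-r,[.5,-.05]);print(f.x,f.fun.round(4))
    f2=least_squares(lambda c:np.hypot(*(P-c[:2]).T)-c[2],[.5,-.05,r]);print(f2.x)
# dark blobs on brass
for nm,(x0,y0,x1,y1) in dict(next=(300,135,336,175),third=(238,108,266,144)).items():
    m=(g[y0:y1,x0:x1]<60).astype(np.uint8);n,l,st,c=cv2.connectedComponentsWithStats(m)
    for i in range(1,n):
        if st[i,4]>60: print(nm,st[i],c[i]+[x0,y0],W(c[i]+[x0,y0],.028))
hsv=cv2.cvtColor(p['img'],cv2.COLOR_RGB2HSV)
m=(((hsv[...,0]<6)|(hsv[...,0]>174))&(hsv[...,1]>170)&(hsv[...,2]>90)).astype(np.uint8)
n,l,st,c=cv2.connectedComponentsWithStats(m)
for i in range(1,n):
    if st[i,4]>60: print('red',st[i],c[i])
print(proj(p,[[.649,-.035,.092],[.649,-.035,.056]],s))
cv2.imwrite('pics/crop1.png',cv2.resize(p['img'][90:340,200:420,::-1],None,fx=2.4,fy=2.4,interpolation=cv2.INTER_CUBIC))
E
```

```text
[ 0.50727994 -0.04841563] [ 0.001  -0.0005  0.0019 -0.0033 -0.0009  0.0033]
[ 0.51045133 -0.04712767  0.17452937]
[ 0.50493986 -0.05062827] [-0.0006  0.0004 -0.0006 -0.0004  0.0022 -0.002 ]
[ 0.50504525 -0.04961503  0.1022554 ]
next [  8  11  21  23 238] [317.26890756 157.05882353] [0.59666512 0.06301792 0.028     ]
third [  8   9  11  20 144] [251.08333333 126.40277778] [0.5330542 0.092154  0.028    ]
red [363 259  27  26 562] [376.11921708 271.49466192]
[[377.32404621 273.79285935]
 [371.46837511 261.4215528 ]]
```

View pics/crop1.png

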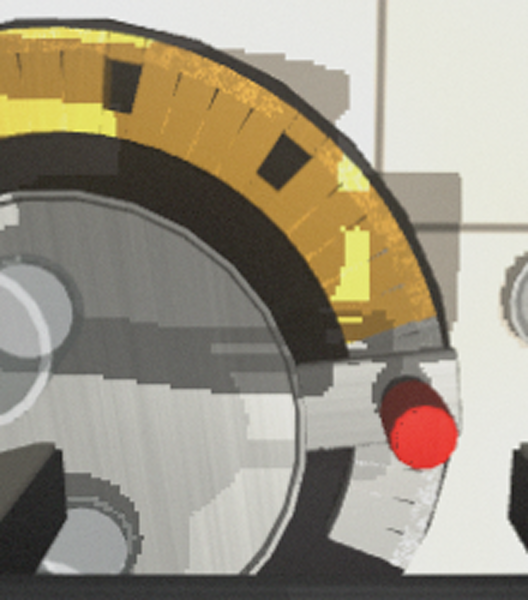

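The axis is near (0.505,-0.050). The knob is at (0.648,-0.034), r 0.144, bearing 0.11. The next hole is at bearing 0.89, so about 0.78 rad on, and the third is at about 1.265. I'll move above the knob with the jaws opening along the tangent.

```bash
python3 -m crank '[{"delta_pos":[1.2,-0.8,0],"yaw":-0.18,"grip":1},{"delta_pos":[2.4,-1.6,0],"yaw":-0.36,"grip":1},{"delta_pos":[3.6,-2.4,0],"yaw":-0.54,"grip":1},{"delta_pos":[4.9,-3.4,0],"yaw":-0.72,"grip":1},{"delta_pos":[4.9,-3.4,-2],"yaw":-0.9,"grip":1},{"delta_pos":[4.9,-3.4,-4],"yaw":-1.08,"grip":1},{"delta_pos":[4.9,-3.4,-6],"yaw":-1.26,"grip":1},{"delta_pos":[4.9,-3.4,-8],"yaw":-1.46,"grip":1},{"delta_pos":[4.9,-3.4,-8],"yaw":-1.46,"grip":1}]'
python3 - <<'E'
from h import *
s=arm.read_state();p=arm.camera('wrist');save(p,'w1.png');print(s['ee_pos'],s['ee_rot'],s['ft_force'])
for l,z in [('knob_top',.092),('stand',0)]:
    for o in arm.mark_of(p,l)[:2]: print(l,o['score'],o['at'],at_z(p,o['at'],z,s))
q=arm.camera('side')
for n,r,t in(('w',p,s),('s',q,None)):
    h=cv2.cvtColor(r['img'],cv2.COLOR_RGB2HSV)
    m=(((h[...,0]<6)|(h[...,0]>174))&(h[...,1]>170)&(h[...,2]>90)).astype(np.uint8)
    k,l,st,c=cv2.connectedComponentsWithStats(m)
    for i in range(1,k):
        if st[i,4]>60: print(n,st[i],c[i],at_z(r,c[i],.092,t),at_z(r,c[i],.074,t))
E
```

```text
clock: 2.52
ee_pos: [0.6475, -0.0338, 0.1364]
ee_rot: [[-0.994, -0.004, 0.111], [-0.111, 0.001, -0.994], [0.004, -1.0, -0.001]]
ft_force: [-0.2, 0.4, -0.5]
gripper_width: 0.0928
[ 0.64749688 -0.03378768  0.13637454] [[-9.93803855e-01 -4.04783031e-03  1.11074359e-01]
 [-1.11077441e-01  5.44046771e-04 -9.93811605e-01]
 [ 3.96235109e-03 -9.99991660e-01 -9.90298412e-04]] [-0.17702978  0.40060326 -0.53915509]
knob_top 0.62 [317.9, 261.5] [ 0.6477811  -0.03249485  0.092     ]
w [ 301  237   39   41 1175] [319.80425532 258.88680851] [ 0.6495911  -0.03347912  0.092     ] [ 0.64405232 -0.03409598  0.074     ]
s [427 290  33  25 637] [443.46153846 302.04238619] [ 0.78024655 -0.26748369  0.092     ] [ 0.78989593 -0.25434426  0.074     ]
```

View pics/w1.png

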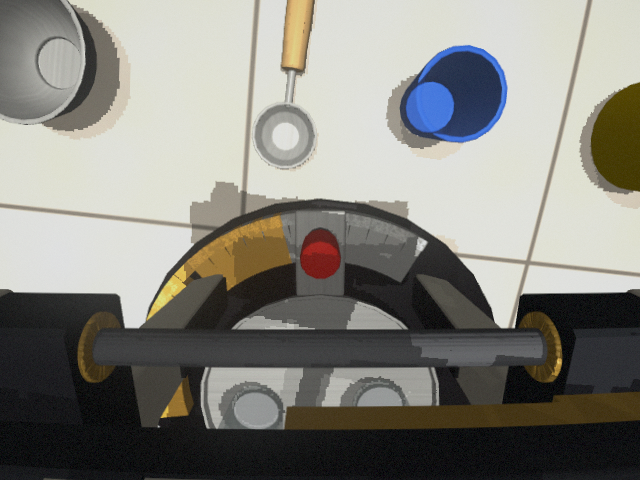

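The knob (319,261) lies centred between the open jaws, with the strainer and blue glass clear of them. I'll go down around it.

```bash
python3 -m crank '[{"delta_pos":[0,0.05,-2.5],"yaw":0,"grip":0.7},{"delta_pos":[0,0.05,-5],"yaw":0,"grip":0.5},{"delta_pos":[0,0.05,-7],"yaw":0,"grip":0.4},{"delta_pos":[0,0.05,-7.6],"yaw":0,"grip":0.34},{"delta_pos":[0,0.05,-7.6],"yaw":0,"grip":0.34},{"delta_pos":[0,0.05,-7.6],"yaw":0,"grip":0.34}]'; python3 - <<'E'
from h import *
s=arm.read_state();p=arm.camera('wrist');save(p,'w2.png');print(s['ee_pos'],s['ft_force'],s['gripper_width'])
E
```

```text
clock: 3.48
ee_pos: [0.6507, -0.0337, 0.0654]
ee_rot: [[-0.993, 0.004, 0.114], [-0.114, -0.001, -0.993], [-0.004, -1.0, 0.001]]
ft_force: [0.2, 1.0, 0.5]
gripper_width: 0.0376
[ 0.65070068 -0.03368462  0.06544154] [0.24737834 1.02676102 0.50058154] 0.03763398583414097
```

View pics/w2.png

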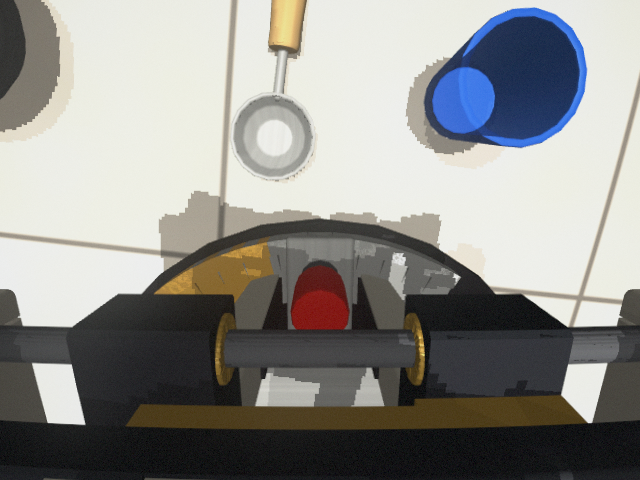

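The knob sits centred between the fingers. I'll close on it.

```bash
python3 -m crank '[{"delta_pos":[-0.2,0,-0.4],"yaw":0,"grip":0.34},{"delta_pos":[-0.2,0,-0.4],"yaw":0,"grip":0.3},{"delta_pos":[-0.2,0,-0.4],"yaw":0,"grip":0.26},{"delta_pos":[-0.2,0,-0.4],"yaw":0,"grip":0.2},{"delta_pos":[-0.2,0,-0.4],"yaw":0,"grip":0.2}]'
```

```text
clock: 4.15
ee_pos: [0.6487, -0.0337, 0.0615]
ee_rot: [[-0.993, 0.004, 0.114], [-0.114, -0.001, -0.993], [-0.004, -1.0, 0.001]]
ft_force: [-1.0, -0.1, 0.1]
gripper_width: 0.0255
```

```bash
python3 -m crank '[{"delta_pos":[0,0,0.4],"yaw":0,"grip":0.2},{"delta_pos":[0,0,0.8],"yaw":0,"grip":0.2},{"delta_pos":[0,0,1.3],"yaw":0,"grip":0.2},{"delta_pos":[0,0,1.7],"yaw":0,"grip":0.2},{"delta_pos":[0,0,1.7],"yaw":0,"grip":0.2},{"delta_pos":[0,0,1.7],"yaw":0,"grip":0.2}]'; python3 - <<'E'
from h import *
s=arm.read_state();e=s['ee_pos'];c=np.array([.505,-.050])
print(e,s['ft_force'])
d=e[:2]-c
for a in np.arange(.06,.80,.06):
    R=np.array([[np.cos(a),-np.sin(a)],[np.sin(a),np.cos(a)]]);print(a.round(2),((R@d-d)*100).round(2))
E
```

```text
clock: 4.9
ee_pos: [0.6485, -0.0337, 0.0778]
ee_rot: [[-0.993, 0.003, 0.114], [-0.114, -0.0, -0.993], [-0.003, -1.0, 0.001]]
ft_force: [5.0, -1.7, -12.2]
gripper_width: 0.0251
[ 0.64845794 -0.03368789  0.07780335] [  4.98179442  -1.71388021 -12.23841052]
0.06 [-0.12  0.86]
0.12 [-0.3   1.71]
0.18 [-0.52  2.54]
0.24 [-0.8   3.36]
0.3 [-1.12  4.17]
0.36 [-1.49  4.95]
0.42 [-1.91  5.71]
0.48 [-2.37  6.44]
0.54 [-2.88  7.14]
0.6 [-3.43  7.82]
0.66 [-4.01  8.45]
0.72 [-4.64  9.05]
0.78 [-5.29  9.62]
```

The pin is up 16 mm with 12 N of spring force. I'll swing gently to 0.36.

```bash
python3 -m crank '[{"delta_pos":[-0.03,0.29,0],"yaw":0.02,"grip":0.2},{"delta_pos":[-0.12,0.86,0],"yaw":0.06,"grip":0.2},{"delta_pos":[-0.3,1.71,0],"yaw":0.12,"grip":0.2},{"delta_pos":[-0.52,2.54,0],"yaw":0.18,"grip":0.2},{"delta_pos":[-0.8,3.36,0],"yaw":0.24,"grip":0.2},{"delta_pos":[-1.12,4.17,0],"yaw":0.3,"grip":0.2},{"delta_pos":[-1.37,4.69,0],"yaw":0.34,"grip":0.2},{"delta_pos":[-1.49,4.95,0],"yaw":0.36,"grip":0.2},{"delta_pos":[-1.49,4.95,0],"yaw":0.36,"grip":0.2}]'
python3 - <<'E'
from h import *
s=arm.read_state();e=s['ee_pos'];d=e[:2]-np.array([.505,-.050]);a0=np.arctan2(.0163,.1435)
print(np.hypot(*d),np.arctan2(d[1],d[0])-a0,s['ft_force'],s['torque'])
p=arm.camera('wrist');save(p,'w3.png')
g=np.arctan2(d[1],d[0])
for a in (.4,.46,.52,.58,.64,.68,.70,.72,.74,.76,.78,.80): t=a+a0;print(a,((np.array([.505,-.05])+.1445*np.array([np.cos(t),np.sin(t)])-e[:2])*100).round(2),round(t-g,3))
E
```

```text
clock: 6.02
ee_pos: [0.6332, 0.0166, 0.0772]
ee_rot: [[-0.889, 0.003, 0.457], [-0.457, 0.001, -0.889], [-0.003, -1.0, -0.0]]
ft_force: [5.0, 2.0, -11.5]
gripper_width: 0.0254
0.14443986984578244 0.3657892881149136 [  4.9596409    2.0144317  -11.47635613] [ 0.37346843 -0.73414706  0.14808462]
0.4 [-0.23  0.44] 0.034
0.46 [-0.68  1.18] 0.094
0.52 [-1.17  1.89] 0.154
0.58 [-1.7   2.58] 0.214
0.64 [-2.28  3.23] 0.274
0.68 [-2.68  3.64] 0.314
0.7 [-2.89  3.84] 0.334
0.72 [-3.1   4.04] 0.354
0.74 [-3.32  4.23] 0.374
0.76 [-3.54  4.42] 0.394
0.78 [-3.76  4.6 ] 0.414
0.8 [-3.99  4.78] 0.434
```

View pics/w3.png

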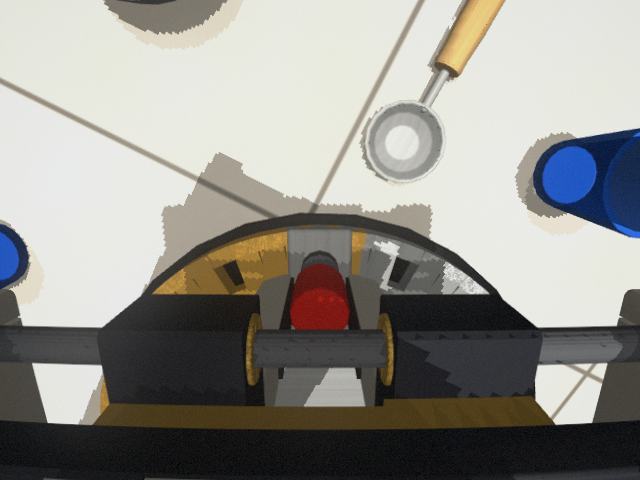

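The arm (318,240) sits between the starting hole (399,272) on its right and the next hole (233,273) on its left. I'll compute the angles from this view.

```bash
python3 - <<'E'
from h import *
s=arm.read_state();p=arm.camera('wrist');g=cv2.cvtColor(p['img'],cv2.COLOR_RGB2GRAY)
c=np.array([.505,-.05]);e=s['ee_pos'][:2]
for nm,(x0,y0,x1,y1) in dict(start=(378,254,420,294),next=(212,254,254,294)).items():
    m=(g[y0:y1,x0:x1]<70).astype(np.uint8);n,l,st,q=cv2.connectedComponentsWithStats(m)
    for i in range(1,n):
        if st[i,4]>60:
            w=at_z(p,q[i]+[x0,y0],.028,s)[:2]; d=w-c
            print(nm,st[i],q[i]+[x0,y0],w,np.hypot(*d),np.arctan2(d[1],d[0]),np.arctan2(d[1],d[0])-np.arctan2(*(e-c)[::-1]))
E
```

```text
start [ 10   3  30  34 566] [401.42932862 273.21378092] [ 0.64923468 -0.03337778] 0.14518933282403784 0.11473811377896259 -0.36418868553214623
next [  4   6  28  34 496] [230.9858871  275.72379032] [0.59790937 0.06304294] 0.14632449379731866 0.88284689147672 0.4039200921656112
```

The two views agree: the next hole is at about 0.77 rad, +0.404 from here. I'll swing to just short of it (0.72), still lifted.

```bash
python3 -m crank '[{"delta_pos":[-0.12,0.22,0],"yaw":0.017,"grip":0.2},{"delta_pos":[-0.45,0.82,0],"yaw":0.064,"grip":0.2},{"delta_pos":[-0.92,1.54,0],"yaw":0.124,"grip":0.2},{"delta_pos":[-1.43,2.24,0],"yaw":0.184,"grip":0.2},{"delta_pos":[-1.99,2.91,0],"yaw":0.244,"grip":0.2},{"delta_pos":[-2.58,3.54,0],"yaw":0.304,"grip":0.2},{"delta_pos":[-2.95,3.9,0],"yaw":0.34,"grip":0.2},{"delta_pos":[-3.1,4.04,0],"yaw":0.354,"grip":0.2},{"delta_pos":[-3.1,4.04,0],"yaw":0.354,"grip":0.2}]'
python3 -m crank '[{"delta_pos":[0,0,-0.05],"yaw":0,"grip":0.2},{"delta_pos":[0,0,-0.1],"yaw":0,"grip":0.2},{"delta_pos":[0,0,-0.15],"yaw":0,"grip":0.2},{"delta_pos":[0,0,-0.15],"yaw":0,"grip":0.2}]'
python3 - <<'E'
from h import *
s=arm.read_state();e=s['ee_pos'];d=e[:2]-np.array([.505,-.050])
print(np.hypot(*d),np.arctan2(d[1],d[0])-.1131,s['ft_force'],s['torque'])
E
```

```text
clock: 7.25
ee_pos: [0.6019, 0.0572, 0.0769]
ee_rot: [[-0.676, 0.001, 0.737], [-0.737, 0.003, -0.676], [-0.003, -1.0, -0.001]]
ft_force: [2.2, 2.9, -12.0]
gripper_width: 0.0255
clock: 7.75
ee_pos: [0.6018, 0.0572, 0.0754]
ee_rot: [[-0.676, 0.001, 0.737], [-0.737, 0.003, -0.676], [-0.003, -1.0, -0.001]]
ft_force: [4.3, 2.8, -11.0]
gripper_width: 0.0255
0.14446721052192563 0.7230132791669406 [  4.27024863   2.76392535 -10.95102239] [ 0.32676546 -0.60698413  0.2604138 ]
```

```bash
python3 -m crank '[{"delta_pos":[0,0,-0.04],"yaw":0,"grip":0.2},{"delta_pos":[0,0,-0.04],"yaw":0,"grip":0.2}]'; python3 -m crank '[{"delta_pos":[0,0,0],"yaw":0,"grip":0.3},{"delta_pos":[0,0,0],"yaw":0,"grip":0.3},{"delta_pos":[0,0,0],"yaw":0,"grip":0.3}]'
```

```text
clock: 8.0
ee_pos: [0.6019, 0.0572, 0.0751]
ee_rot: [[-0.676, 0.001, 0.737], [-0.737, 0.003, -0.676], [-0.003, -1.0, -0.001]]
ft_force: [1.7, 1.8, -9.3]
gripper_width: 0.0254
clock: 8.38
ee_pos: [0.6025, 0.057, 0.0761]
ee_rot: [[-0.677, 0.002, 0.736], [-0.736, 0.003, -0.677], [-0.004, -1.0, -0.0]]
ft_force: [-0.2, 0.6, 0.6]
gripper_width: 0.0278
```

The knob is now loosely caged (27.8 mm gap) and riding on the ring. I'll push it tangentially in small steps and watch the force and the knob in the wrist view.

```bash
cat > k.py <<'E'
from h import *
s=arm.read_state();p=arm.camera('wrist');h=cv2.cvtColor(p['img'],cv2.COLOR_RGB2HSV)
m=(((h[...,0]<6)|(h[...,0]>174))&(h[...,1]>170)&(h[...,2]>90)).astype(np.uint8);m[:,:250]=0;m[:,390:]=0
k,l,st,c=cv2.connectedComponentsWithStats(m);i=1+np.argmax(st[1:,4]);e=s['ee_pos'];d=e[:2]-np.array([.505,-.050])
a=np.arctan2(d[1],d[0]);t=np.array([-np.sin(a),np.cos(a),0])
print('blob',st[i],c[i].round(1),'ang',(a-.1131).round(4),'z',e[2].round(4),'Ftan',(t@s['ft_force']).round(1),'F',np.round(s['ft_force'],1),'t10',(t*10).round(2))
import sys
if len(sys.argv)>1: save(p,sys.argv[1])
E
python3 k.py; python3 -m crank '[{"delta_pos":[-0.07,0.07,0],"yaw":0.01,"grip":0.3},{"delta_pos":[-0.15,0.13,0],"yaw":0.015,"grip":0.3},{"delta_pos":[-0.22,0.2,0],"yaw":0.02,"grip":0.3},{"delta_pos":[-0.22,0.2,0],"yaw":0.02,"grip":0.3}]';python3 k.py
```

```text
blob [ 289  264   59   65 2472] [318.  303.6] ang 0.719 z 0.0761 Ftan 0.6 F [-0.2  0.6  0.6] t10 [-7.39  6.73  0.  ]
clock: 8.93
ee_pos: [0.5997, 0.0593, 0.0757]
ee_rot: [[-0.662, 0.001, 0.75], [-0.75, 0.003, -0.662], [-0.003, -1.0, -0.001]]
ft_force: [-0.8, 0.8, -0.8]
gripper_width: 0.0284
blob [ 290  259   55   70 2664] [317.1 297.5] ang 0.7434 z 0.0757 Ftan 1.1 F [-0.8  0.8 -0.8] t10 [-7.56  6.55  0.  ]
```

```bash
python3 k.py w4.png
```

```text
blob [ 290  257   55   69 2635] [317.2 294.2] ang 0.7449 z 0.0755 Ftan 0.5 F [-0.8 -0.1  0.3] t10 [-7.57  6.54  0.  ]
```

View pics/w4.png

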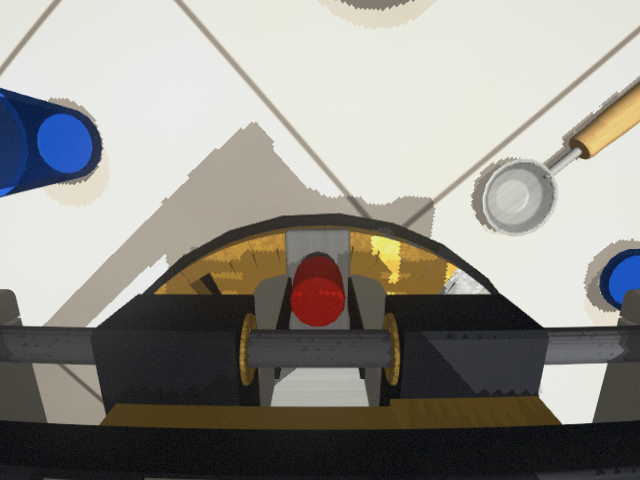

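The knob is still between the fingers. The hole at (208,284) is the third one, so the next hole is now under the arm. I'll project knob heights to see whether the pin has dropped.

```bash
python3 - <<'E'
from h import *
s=arm.read_state();p=arm.camera('wrist');c=np.array([.505,-.05])
th=np.linspace(0,2*np.pi,60)
for L in (0,.005,.0135):
  for a in (.735,.745,.765):
    A=a+.1131;q=c+.145*np.array([np.cos(A),np.sin(A)])
    top=proj(p,np.c_[q[0]+.013*np.cos(th),q[1]+.013*np.sin(th),0*th+.092+L],s)
    bot=proj(p,np.c_[q[0]+.013*np.cos(th),q[1]+.013*np.sin(th),0*th+.056+L],s)
    print(L,a,'cols',top[:,0].min().round(),top[:,0].max().round(),'rows',bot[:,1].min().round(),top[:,1].max().round())
g=cv2.cvtColor(p['img'],cv2.COLOR_RGB2GRAY);x0,y0=190,266
m=(g[y0:293,x0:226]<60).astype(np.uint8);n,l,st,q=cv2.connectedComponentsWithStats(m)
for i in range(1,n):
    if st[i,4]>40: d=at_z(p,q[i]+[x0,y0],.028,s)[:2]-c;print(st[i],np.hypot(*d),np.arctan2(d[1],d[0])-.1131)
E
python3 k.py
```

```text
0 0.735 cols 296.0 353.0 rows 254.0 329.0
0 0.745 cols 293.0 350.0 rows 254.0 329.0
0 0.765 cols 287.0 344.0 rows 254.0 329.0
0.005 0.735 cols 295.0 354.0 rows 256.0 334.0
0.005 0.745 cols 292.0 351.0 rows 256.0 334.0
0.005 0.765 cols 286.0 345.0 rows 256.0 334.0
0.0135 0.735 cols 294.0 356.0 rows 261.0 344.0
0.0135 0.745 cols 291.0 353.0 rows 261.0 344.0
0.0135 0.765 cols 284.0 346.0 rows 261.0 344.0
[ 10   8  21  19 197] 0.14918180284030352 1.246056663313799
blob [ 290  257   55   69 2626] [317.1 294.2] ang 0.7445 z 0.0755 Ftan 2.2 F [-1.1  2.2  0.7] t10 [-7.56  6.54  0.  ]
```

The knob's width (55 px) and bottom row (326) match lift 0, against 62 px and 344 if it were riding. So the pin has dropped home at about 0.76 rad. I'll open the fingers, rise straight up and check.

```bash
python3 -m crank '[{"delta_pos":[0,0,0],"yaw":0,"grip":0.4},{"delta_pos":[0,0,0],"yaw":0,"grip":0.5},{"delta_pos":[0,0,0],"yaw":0,"grip":0.6},{"delta_pos":[0,0,1],"yaw":0,"grip":0.6},{"delta_pos":[0,0,3],"yaw":0,"grip":0.6},{"delta_pos":[0,0,6],"yaw":0,"grip":0.6},{"delta_pos":[0,0,9],"yaw":0,"grip":0.6},{"delta_pos":[0,0,12],"yaw":0,"grip":0.6},{"delta_pos":[0,0,12],"yaw":0,"grip":0.6}]'
python3 -m crank '[{"delta_pos":[-2,-2,2],"yaw":0,"grip":0.8},{"delta_pos":[-4,-4,4],"yaw":0,"grip":0.8},{"delta_pos":[-5,-5,6],"yaw":0,"grip":1},{"delta_pos":[-5,-5,6],"yaw":0,"grip":1},{"delta_pos":[-5,-5,6],"yaw":0,"grip":1}]'
python3 - <<'E'
from h import *
s=arm.read_state();p=arm.camera('wrist');q=arm.camera('side');save(p,'w5.png')
c=np.array([.505,-.05]);th=np.linspace(0,2*np.pi,60)
for n,r,t in(('w',p,s),('side',q,None)):
    h=cv2.cvtColor(r['img'],cv2.COLOR_RGB2HSV);m=(((h[...,0]<6)|(h[...,0]>174))&(h[...,1]>150)&(h[...,2]>70)).astype(np.uint8)
    k,l,st,z=cv2.connectedComponentsWithStats(m)
    print(n,[(*st[i],) for i in range(1,k) if st[i,4]>60])
    for L in (0,.0135):
        for a in(.75,.77):
            A=a+.1131;o=c+.145*np.array([np.cos(A),np.sin(A)])
            P=np.vstack([proj(r,np.c_[o[0]+.013*np.cos(th),o[1]+.013*np.sin(th),0*th+zz+L],t) for zz in(.056,.092)])
            print(L,a,P.min(0).round(),np.ptp(P,axis=0).round())
x=proj(q,[[*(c+.11),.06]])[0].astype(int)
cr=q['img'][190:350,220:440,::-1];cv2.imwrite('pics/s5.png',cv2.resize(cr,None,fx=3.5,fy=3.5,interpolation=cv2.INTER_CUBIC))
E
```

```text
clock: 10.25
ee_pos: [0.6021, 0.0594, 0.2008]
ee_rot: [[-0.662, 0.009, 0.75], [-0.75, 0.003, -0.662], [-0.008, -1.0, 0.004]]
ft_force: [-0.0, -0.3, 0.2]
gripper_width: 0.0555
clock: 10.88
ee_pos: [0.5522, 0.0098, 0.2601]
ee_rot: [[-0.661, 0.008, 0.75], [-0.75, 0.004, -0.661], [-0.008, -1.0, 0.004]]
ft_force: [0.8, -0.1, 0.6]
gripper_width: 0.0923
w [(np.int32(307), np.int32(138), np.int32(27), np.int32(27), np.int32(565))]
0 0.75 [308. 137.] [28. 29.]
0 0.77 [305. 137.] [28. 29.]
0.0135 0.75 [307. 136.] [30. 30.]
0.0135 0.77 [304. 136.] [30. 30.]
side [(np.int32(427), np.int32(290), np.int32(34), np.int32(26), np.int32(655))]
0 0.75 [332. 227.] [ 9. 15.]
0 0.77 [331. 226.] [ 9. 15.]
0.0135 0.75 [332. 223.] [ 9. 15.]
0.0135 0.77 [331. 223.] [ 9. 15.]
```

View pics/w5.png

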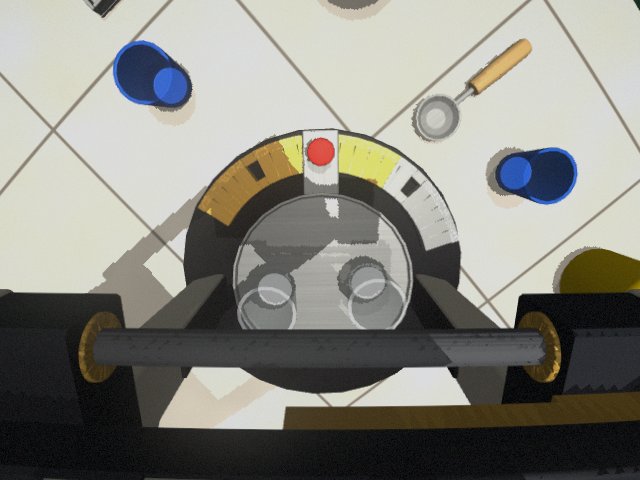

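View pics/s5.png

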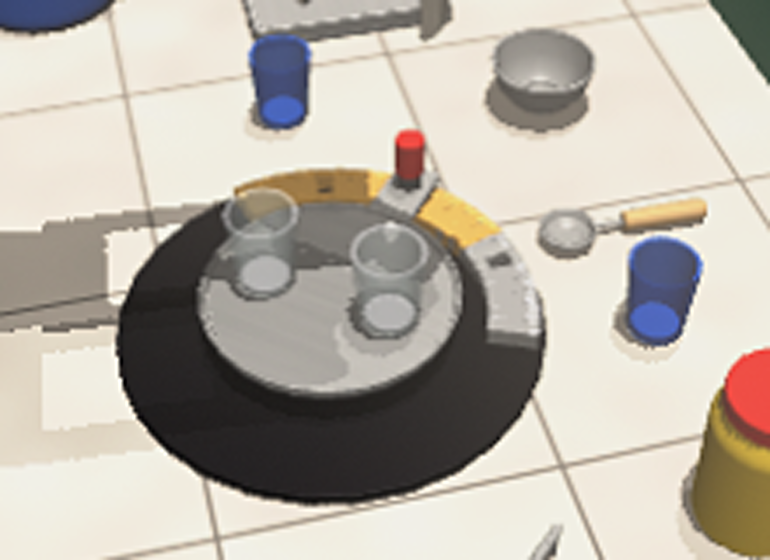

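In the side view the knob spans rows 227–242, which matches lift 0 (riding would start at 223). The arm lies one hole after the start, with the third hole still to its left, and both glasses stand on the tray. I'll hand it in.

```bash
python3 -c "
from station import arm
print(arm.read_state()['ft_force']);print(arm.sign_off())"
```

```text
[0.94559405 0.4264234  0.49756618]
the job is handed in; nothing more can be done
None
```

The pin is home in the very next hole anticlockwise, about 0.76 rad from the start, and I have let go of it. I lifted it about 16 mm and swung the tray to 0.72 rad. I then let the pin down onto the ring and pushed it loosely caged until it dropped in, at about 9–10 s.

**Last checks:**
- **Pin height:** in the side picture the knob's top is at row 227, where lift 0 puts it; riding on the ring would put it at 223. One pixel there is about 3–4 mm of lift, so that picture alone cannot prove the 2 mm limit. The closer wrist view read slightly below the row expected for lift 0, which agrees with fully home.
- **Which hole:** the starting hole is visible on one side of the arm and the third hole on the other.
- **Forces:** the wrist force I read never went above about 14 N, with 12 N of that the spring while lifting. While pushing the pin along I read 1–2 N. I had no direct reading of the pin against the ring.
- **Glasses and surroundings:** both glasses stand on the tray, and nothing else looks displaced in the last pictures. The robot was well clear of everything at the end.

No check failed. The hole angle differed slightly between views (0.768 and 0.778 rad before the drop, about 0.76 after), all inside the allowed range.

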